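# Set the analyser of a polarised-light stand to the red flag

## Robot

A 6-joint arm with a two-finger parallel gripper is mounted at the origin on the work surface. World frame = base frame: x ahead of the robot, y to its left, z up, the work surface at z = 0. Lengths are in m, angles in rad, forces in N, time in s.
With the tool pointing down it reaches from about 0.375 to 0.825 m from the base axis. Payload 5.5 kg.
Tool frame: the origin (TCP) lies midway between the tips of the shut fingers; the grasp point (between the pads) lies robot.hold_point_z behind it (robot.hold_point_z is the distance from the TCP to the grasp point, in m); z points along the fingers, y is the line along which they close (so a half turn about z gives the same grasp; the last joint's range is limited). The gripper opens to 85 mm and grips with 20 to 120 N. Pads are 22 mm wide; open, the fingers measure 114 mm over their backs; the gripper's body (76 mm by 85 mm) begins 54 mm behind the grasp point. The pads swing forward as they close: fully open they stand 13 mm farther back than shut.
Start: joints at [1.159, 0.314, -0.047, 1.21, 0, 1.571], TCP at [0.24, 0.55, 0.202] pointing down, gripper open.
Joint ranges: [-2.67, 2.67], [-0.69, 1.73], [-1.03, 1.25], [-2.08, 2.16], [-1.42, 1.45], [-3.14, 3.14]. Speed limits (rad/s): [2.39, 2.39, 3.01, 3.14, 3.14, 3.14].

## Interface

Orientations are given as a rotation vector (axis times angle).
In Python, from workcell import robot gives the robot as it stands. The module is installed in compiled form; this text tells all that it offers.
- The arm moves only by the tool step_arm, never from a script. Its argument "increments" is a list of rows, each a list of 5 numbers: the shift along the world's x, y, z in parts of the range, where 1.0 means 0.8 m, then the turn about the world's z in shares of 2 pi rad (1.0 is 2 pi rad), then the finger opening in cm, from 0 to 8.54. A call has 1 to 8 rows; each row is the pose to reach, as a shift and turn from the pose commanded when the call began; what a row does not reach only later rows make up. A row lasts 1/12 s, in which the tool goes at most 41.7 mm and 7.16 degrees, less where a joint would pass 70% of its speed; a pose out of reach is approached as far as the arm can. A shift or turn number past 1, either way, is cut back to 1. A call with a gripper value outside its range is refused whole. The fingers move at their own pace and stop on an object; "grip_force" is the grip in N (left out, the last holds). Time passes only in rows, so rows that repeat a pose let the fingers close. It gives the time, the measured TCP pose, the force, the opening and the grip force at its end, in the units of the state.
- robot.read_state(): the state, without advancing time (a new reading comes with each control period).
- robot.read_camera(name): name is "side" or "top" or "wrist"; returns the picture (400x640x3 uint8, blue, green, red); there is no depth.
- robot.camera_model(name): a dict with "mtx" (3x3 intrinsics, pixels), "k1" (the pictures are not rectified: a ray, as slopes to the right and down, at radius r is drawn at 1 + k1 r^2 times it, then the intrinsics apply), "xyz" and "rotation" of the camera in the world. Camera axes: x right, y down, z forward; pixel columns grow to the right and rows downward; lengths in m; the calibration is good to about 2 mm. A picture is of the moment at which its call begins: read the wrist's pose just before it. camera_model takes no time and is no camera call; for the wrist camera it gives the pose at the moment of the call.
- robot.finish_job(): hands the job in; it is judged then, once.
The state is a dict: "t": time; "joints": joint angles; "joint_velocities": joint speeds; "tau": joint torques, N m; "eef_pos": TCP position; "orientation": TCP orientation; "wrist_force": force on the tool from outside, world axes, zero at the start; "torque": the same for the moment, N m; "grip_width": finger opening in m; "finger_force": force on a finger pad.
Only numpy, scipy, OpenCV 4.12 (cv2) and the standard library are available. Lean on these libraries where they do the work, as an engineer would, in place of code of your own. Each camera call takes 0.05 s, during which the arm holds its last target. There are 200 camera calls.

## Task

On the polarised-light stand, push the blue knob of the analyser lever around with your fingertips until the white index line on the black ring points at the tip of the red setting flag, and leave it there. Push gently, without pinching the knob and without letting the line run a whole scale division (5 degrees) past the flag. Leave the flag, the glass on the stand and the things on the bench where they are.

Things in the scene. Friction and masses are not known exactly. Their poses are not given: they have to be found in the camera images.
- stand: polarised-light stand, fixed: white light box 250 x 190 x 43 mm, column at its far side (x = +125 mm, up to 164 mm) holding a level round housing, radius 82 mm, z 132 to 160 mm, topped by an aluminium scale ring (black tick every 5 degrees at the front). Origin on the bench under the ring's vertical axis; -x points to its front (the robot at yaw 0). Nothing is higher than 178 mm
- analyser: black turning ring (radius 62.5 mm) with dark filter, in the housing, plus its lever: bar 10 mm wide, z 143 to 150 mm, through a slot below the scale. Turns about the stand's axis, 0.9 rad either way from the front; friction about 2 N at the knob, stays where left. Origin = stand's origin; -x runs along lever and index line. Starts 25 to 80 degrees clockwise of the flag (seen from above)
- index (a point): outer end of the white index line on top of the black ring, 62.5 mm from the axis, z = 163 mm
- knob (a point): middle (z = 163.5 mm) of the upright blue finger knob on the lever's end, in line with the index line: 12 mm in diameter, z 149.5 to 177.5 mm, 110 mm from the ring's axis (28 mm outside the housing), on a 16 mm disc; free air below down to the light box. Push it anticlockwise seen from above (left to right for someone at the stand's front)
- flag_tip (a point): inward tip of the red setting flag clipped to the scale ring: 67 mm from the ring's axis, z = 162 mm. The flag is 10 mm wide and reaches out to 85 mm from the axis, top 164 mm. This point's axes turn with the flag: -x points radially outward. The flag slides along the ring if knocked; it must stay
- cover_glass: phone cover glass, 70 x 146 x 4 mm, clear with a black border, lying on the light box under the ring; origin under its centre. Bystander
- alcohol_bottle: glass alcohol dispenser, 72 mm across, 114 mm high, steel pump top; origin under its centre. Bystander
- board_holder: steel board holder with red jaws and a green circuit board, 75 x 130 x 26 mm, red screw knob at one end; origin under its centre. Bystander
- screwdriver: orange-handled screwdriver, 150 mm long, lying on the bench; origin under its middle. Bystander

How it is judged:
On the way, in this order (a step that is already met when the one before it is completed fails the run):
1. the fingers push the lever (contact force between the fingers and analyser above 0.3 N and distance of knob from where it was at the start of the episode above 0.01 m), for 0.05 s.
2. the index line points at the flag (y of index in the frame of flag_tip between -0.0027 and 0.0027 m), for 0.2 s.
At the end, for the whole second after the job is handed in: The index line stands within 2.5 degrees (2.7 mm at the ring's rim, half a scale division) of the tip of the red flag, the ring is at rest, the flag is where it was (2 mm), the glass (5 mm), bottle, board holder and screwdriver (10 mm) are where they were (all of step 2 and angular speed of analyser below 0.02 rad/s and distance of flag_tip from where it was at the start of the episode below 0.002 m and distance of cover_glass from where it was at the start of the episode below 0.005 m and distance of each of alcohol_bottle, board_holder, screwdriver from where it was at the start of the episode below 0.01 m); the robot touches nothing.
It fails at once if the knob is pinched or shoved hard (more than 20 N from the fingers) (contact force between the fingers and analyser above 20 N).
It fails at once if the index line ran a whole division (5 degrees, 5.5 mm at the rim) past the flag (y of index in the frame of flag_tip below -0.0055 m).
It fails at once if the red flag is moved (distance of flag_tip from where it was at the start of the episode above 0.003 m).
It fails at once if the glass on the stand is moved or lifted (distance of cover_glass from where it was at the start of the episode above 0.01 m).
It fails at once if a bystander on the bench is moved or lifted (distance of any of alcohol_bottle, board_holder, screwdriver from where it was at the start of the episode above 0.02 m).
It also fails if it takes over 45 s, if anything falls off the work surface, if the arm or the gripper's body presses on something with over 40 N, if the wrist force passes 120 N, or if a joint passes its speed limit or range.

## Working session

There is one attempt and no reset: what is moved stays moved. The work goes in short steps, Python scripts to look and compute and a tool call to move; the robot and the scene stay as the last step left them, time stands still between calls to the robot, and variables do not carry over. Pictures are saved under pics/ and viewed, at most 10 in all, crops included, and the job is handed in when it is done.

Besides the shell and the picture viewer there is one more tool, called as name(argument=value, ...) on one line, values as JSON. step_arm: Moves the arm, as the interface text tells. Its arguments: {"type":"object","properties":{"increments":{"type":"array","items":{"type":"array","items":{"type":"number"}}},"grip_force":{"type":"number"}},"required":["increments"]}

```bash
mkdir -p pics; cat > h.py <<'E'
import numpy as np, cv2
from workcell import robot
def ray(name,uv,m=None):
    m=m or robot.camera_model(name); K=np.array(m["mtx"],float); k=m["k1"]
    p=cv2.undistortPoints(np.array(uv,float).reshape(-1,1,2),K,np.array([k,0,0,0,0.])).reshape(-1,2)
    R=np.array(m["rotation"],float)
    if R.shape!=(3,3): R=cv2.Rodrigues(R)[0]
    return np.array(m["xyz"],float),np.c_[p,np.ones(len(p))]@R.T
def onplane(name,uv,z,m=None):
    o,d=ray(name,uv,m); return o+d*((z-o[2])/d[:,2])[:,None]
def tri(a,b):
    A=np.zeros((3,3));v=np.zeros(3)
    for o,d in (a,b):
        d=d.ravel()/np.linalg.norm(d);P=np.eye(3)-np.outer(d,d);A+=P;v+=P@o
    return np.linalg.solve(A,v)
def blobs(img,lo,hi,amin=8):
    hsv=cv2.cvtColor(img,cv2.COLOR_BGR2HSV); n,l,s,c=cv2.connectedComponentsWithStats(cv2.inRange(hsv,lo,hi))
    return [(s[i],c[i].round(1)) for i in range(1,n) if s[i][4]>=amin]
E
python3 - <<'E'
from h import *
for n in("top","side"):
    im=robot.read_camera(n); cv2.imwrite(f"pics/{n}0.png",im); m=robot.camera_model(n); print(n,m["xyz"],np.round(m["rotation"],2).tolist(),m["mtx"],m["k1"])
print(robot.read_state(),robot.hold_point_z)
E
```

```text
top [ 0.4469563  -0.01585383  1.23911689] [-2.19, 2.17, -0.03] [[452.50745513   0.         315.16232108]
 [  0.         452.50745513 202.44722243]
 [  0.           0.           1.        ]] 0.043031706477827926
side [ 0.50158985 -0.50156251  0.94422481] [-2.57, -0.03, -0.01] [[416.26252417   0.         310.7403622 ]
 [  0.         416.26252417 203.37681194]
 [  0.           0.           1.        ]] -0.08561471915245646
{'t': 0.1, 'joints': array([ 1.15898255e+00,  3.14164419e-01, -4.79635844e-02,  1.21018979e+00,
        6.84827097e-07,  1.57080475e+00]), 'joint_velocities': array([-0.0004777 , -0.00036456,  0.00319343,  0.00164086, -0.00139703,
       -0.00199899]), 'tau': array([ 8.40761477e-04, -5.40766132e+01,  3.40542340e+01,  1.11618207e-02,
        4.21878417e-05,  1.03551838e-05]), 'eef_pos': array([0.23994204, 0.54933192, 0.20162214]), 'orientation': array([-6.42263277e-01, -3.07492085e+00,  2.33897174e-03]), 'wrist_force': array([ 0.19637651, -0.22298583,  0.00273843]), 'torque': array([0.00203101, 0.01856057, 0.02054707]), 'finger_force': 0.0, 'grip_width': 0.08540936881433846} 0.0187
```

View pics/top0.png

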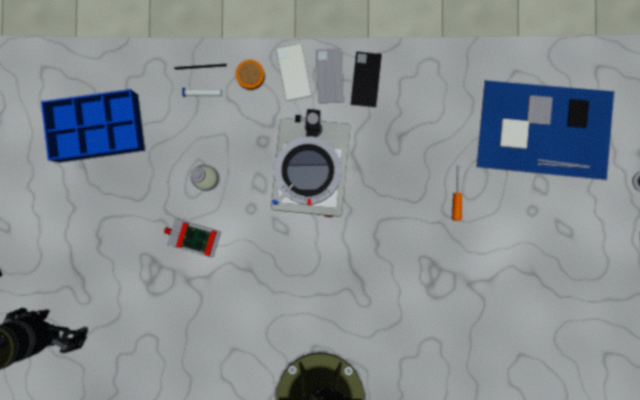

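View pics/side0.png

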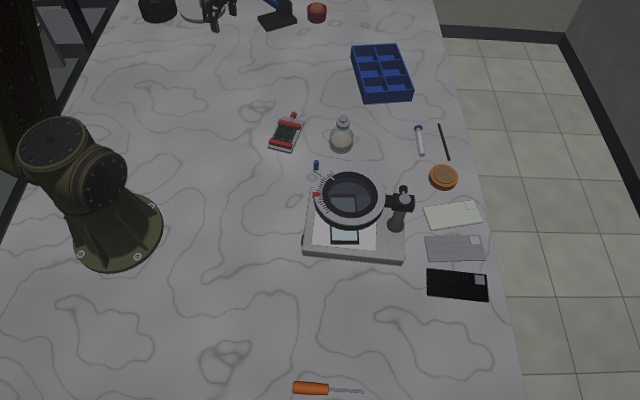

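The top view shows the ring at about (308,168), the blue knob at (275,202) and the red flag at (309,202). In the side view the knob is at (316,164) and the flag at (316,195). Next I'll triangulate these points.

```bash
python3 - <<'E'
from h import *
t=cv2.imread("pics/top0.png"); s=cv2.imread("pics/side0.png")
def near(im,lo,hi,p,r=14):
    b=[x for x in blobs(im,lo,hi,3) if np.hypot(*(x[1]-p))<r]; print(b); return max(b,key=lambda x:x[0][4])[1]
B=((100,120,40),(130,255,255)); R=((0,120,60),(8,255,255))
kt=near(t,*B,(275,202)); ks=near(s,*B,(316,164)); ft=near(t,*R,(309,202)); fs=near(s,*R,(316,195))
K=tri(ray("top",[kt]),ray("side",[ks])); F=tri(ray("top",[ft]),ray("side",[fs])); print("knob",K,"flag",F)
# dark ring contours in both
for n,im,c in(("top",t,(308,169)),("side",s,(349,195))):
    g=cv2.cvtColor(im,cv2.COLOR_BGR2GRAY); 
    for th in (50,80):
        m=(g<th).astype(np.uint8); cs,_=cv2.findContours(m,0,2)
        cs=[q for q in cs if cv2.pointPolygonTest(q,c,True)>-30 and len(q)>30]
        for q in cs:
            e=cv2.fitEllipse(cv2.convexHull(q)); print(n,th,e, onplane(n,[e[0]],.162))
E
```

```text
[(array([272, 200,   5,   4,  16], dtype=int32), array([274.2, 201.6]))]
[(array([314, 160,   4,   4,  14], dtype=int32), array([315.7, 161.5]))]
[(array([308, 199,   3,   6,  15], dtype=int32), array([309.1, 201.9]))]
[(array([313, 192,   7,   4,  23], dtype=int32), array([315.5, 193.3]))]
knob [0.50933277 0.10964112 0.176111  ] flag [0.51012564 0.02778438 0.16372865]
top 50 ((307.4052734375, 169.64283752441406), (50.287872314453125, 50.574066162109375), 152.75050354003906) [[0.58692003 0.03242491 0.162     ]]
top 80 ((307.5097961425781, 169.69732666015625), (51.60247802734375, 52.12269592285156), 144.65438842773438) [[0.58678959 0.03217336 0.162     ]]
side 50 ((349.5591125488281, 194.489990234375), (45.5863037109375, 55.11104965209961), 98.19346618652344) [[0.58821193 0.02826131 0.162     ]]
side 80 ((348.75347900390625, 199.79708862304688), (69.01001739501953, 94.34451293945312), 10.82569694519043) [[0.58599083 0.0137783  0.162     ]]
side 80 ((348.62591552734375, 194.9249267578125), (46.55583953857422, 57.48762512207031), 92.48294067382812) [[0.58605575 0.02700157 0.162     ]]
```

Careful with the scale: shifts go in shares of 0.8 m and turns go in shares of 2 pi rad. That gives: -24 cm is -0.3, 1.5 cm is 0.0188.

step_arm(increments=[[0.0188,-0.0375,0.025,0,0],[0.0375,-0.075,0.05,0,0],[0.0563,-0.1125,0.075,0,0],[0.075,-0.15,0.1,0,0],[0.0938,-0.1875,0.125,0,0],[0.1125,-0.225,0.15,0,0],[0.1313,-0.2625,0.175,0,0],[0.15,-0.3,0.1875,0,0]], grip_force=20)

```text
t: 0.77
eef_pos: [0.3609, 0.3087, 0.3546]
orientation: [0.641, 3.074, 0.003]
wrist_force: [0.0, 0.1, 0.8]
grip_width: -0.0001
finger_force: 0.0
```

In the tool's units: -17 cm is -0.2125, -15 cm is -0.1875.

step_arm(increments=[[0.0188,-0.0375,0,0,0],[0.0375,-0.075,0,0,0],[0.0563,-0.1125,0,0,0],[0.075,-0.15,0,0,0],[0.1,-0.1875,0,0,0],[0.125,-0.2125,0,0,0],[0.125,-0.2125,0,0,0],[0.125,-0.2125,0,0,0]])

```text
t: 1.43
eef_pos: [0.4605, 0.1387, 0.3518]
orientation: [-0.647, -3.073, 0.001]
wrist_force: [-0.3, -0.1, 0.4]
grip_width: 0.0
finger_force: 0.0
```

```bash
python3 - <<'E'
from h import *
import pickle
m=robot.camera_model("wrist"); s=robot.read_state(); im=robot.read_camera("wrist"); cv2.imwrite("pics/w1.png",im); pickle.dump(m,open("w1.pkl","wb"))
print(m["xyz"],m["mtx"],m["k1"],s["eef_pos"],s["orientation"],s["t"],s["grip_width"])
E
```

```text
[0.39895073 0.16624027 0.52237849] [[350.73404146   0.         318.77304388]
 [  0.         350.73404146 199.86242861]
 [  0.           0.           1.        ]] -0.011516274887360175 [0.46053621 0.13867182 0.35181389] [-6.46691212e-01 -3.07312370e+00  6.28117563e-04] 1.4333 4.2208062711238895e-06
```

View pics/w1.png

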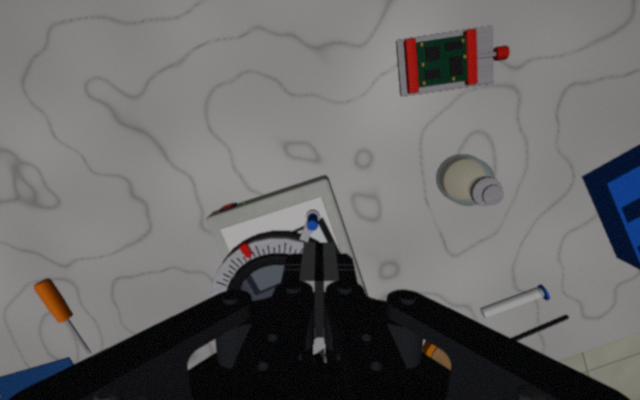

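The wrist view has the knob at (312,223) and the flag at (247,250), but the fingers hide the ring. I'll move beyond the ring so the camera looks straight down on it.

In the tool's units: 18 cm is 0.225, 15 cm is 0.1875.

step_arm(increments=[[0.0375,-0.0188,0,0,0],[0.075,-0.0375,0,0,0],[0.1125,-0.0563,0,0,0],[0.15,-0.075,0,0,0],[0.1875,-0.0938,0,0,0],[0.225,-0.1125,0,0,0],[0.225,-0.1125,0,0,0],[0.225,-0.1125,0,0,0]])

```text
t: 2.15
eef_pos: [0.6405, 0.0505, 0.3505]
orientation: [-0.641, -3.072, 0.001]
wrist_force: [-0.5, 0.0, -0.1]
grip_width: 0.0001
finger_force: 0.0
```

```bash
python3 - <<'E'
from h import *
import pickle
m=robot.camera_model("wrist"); im=robot.read_camera("wrist"); cv2.imwrite("pics/w2.png",im); pickle.dump(m,open("w2.pkl","wb"))
print(m["xyz"])
E
```

```text
[0.57913222 0.07780138 0.5211704 ]
```

View pics/w2.png

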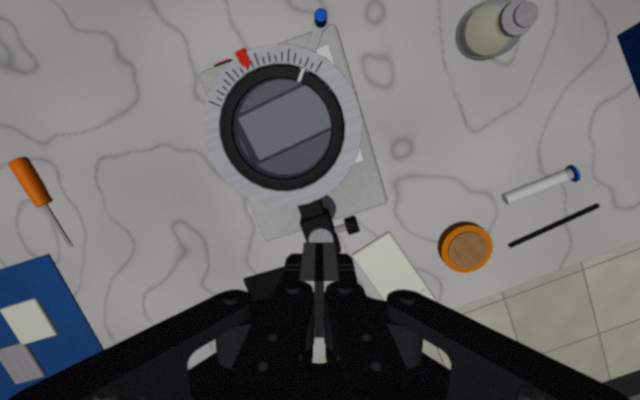

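The ring is now fully visible, centred at about (283,126). The flag is at (243,58), the index line at (303,73) and the knob at (320,17).

```bash
cat > meas.py <<'E'
from h import *
def meas(im,m,n="wrist",c0=(283,126)):
    g=cv2.cvtColor(im,cv2.COLOR_BGR2GRAY)
    hsv=cv2.cvtColor(im,cv2.COLOR_BGR2HSV)
    cs,_=cv2.findContours(cv2.inRange(hsv,(0,110,60),(8,255,255))|cv2.inRange(hsv,(172,110,60),(180,255,255)),0,1)
    c=max([q for q in cs if 40<np.hypot(*(q.reshape(-1,2).mean(0)-c0))<100],key=cv2.contourArea)
    F=onplane(n,c.reshape(-1,2),.163,m)[:,:2]
    cs,_=cv2.findContours(cv2.inRange(hsv,(100,130,40),(130,255,255)),0,1)
    cs=[q for q in cs if 60<np.hypot(*(q.reshape(-1,2).mean(0)-c0))<150 and cv2.contourArea(q)>10]
    k=max(cs,key=cv2.contourArea).reshape(-1,2)
    # ring outer edge: radial scan, bright->dark outermost
    P=[]
    for a in np.radians(np.arange(0,360,4)):
        r=np.arange(50,72,.25); x=c0[0]+r*np.cos(a); y=c0[1]+r*np.sin(a)
        v=cv2.remap(g,x[None].astype(np.float32),y[None].astype(np.float32),1)[0].astype(float)
        i=np.where((v[:-1]<85)&(v[1:]>=85))[0]
        if len(i): P.append((x[i[0]],y[i[0]]))
    P=onplane(n,P,.163,m)[:,:2]
    from scipy.optimize import least_squares
    s=least_squares(lambda p:np.hypot(*(P-p[:2]).T)-p[2],[.587,.031,.0625],loss="soft_l1",f_scale=.0005).x
    C=s[:2]; print("centre,r",s)
    ang=lambda p:np.degrees(np.arctan2(p[1]-C[1],-(p[0]-C[0])))  # from front, + toward +y
    rf=np.hypot(*(F-C).T); near=F[rf<rf.min()+.006]
    K=onplane(n,[k.mean(0)],.17,m)[0,:2]
    print("flag r",rf.min(),rf.max(),"ang all",ang(F.mean(0)),"tip",ang(near.mean(0)),"knob px",k.mean(0),"K",K,np.hypot(*(K-C)),ang(K))
    # index line: brightness peak on ring, r 46..60mm
    R=np.array(m["rotation"],float); R=cv2.Rodrigues(R)[0] if R.shape!=(3,3) else R
    best=[]
    A=np.arange(-55,60,.25)
    rr=np.arange(.050,.060,.001)
    W=np.array([[C[0]-r*np.cos(np.radians(a)),C[1]+r*np.sin(np.radians(a)),.163] for a in A for r in rr])
    uv=cv2.projectPoints(W,cv2.Rodrigues(R.T)[0],-R.T@np.array(m["xyz"]),np.array(m["mtx"]),np.array([m["k1"],0,0,0,0.]))[0].reshape(len(A),len(rr),2).astype(np.float32)
    v=cv2.remap(g,uv,None,1).astype(float).mean(1); w=np.clip(v-max(np.median(v)+25,.5*v.max()),0,None)
    print("index ang",(A*w).sum()/w.sum(),"peak",v.max(),"spread",A[w>0].min(),A[w>0].max())
    return C
E
python3 - <<'E'
from meas import *
import pickle
meas(cv2.imread("pics/w2.png"),pickle.load(open("w2.pkl","rb")))
b1=max([x for x in blobs(cv2.imread("pics/w1.png"),(100,130,40),(130,255,255)) if np.hypot(*(x[1]-(312,223)))<15],key=lambda x:x[0][4])
b2=max([x for x in blobs(cv2.imread("pics/w2.png"),(100,130,40),(130,255,255)) if np.hypot(*(x[1]-(320,17)))<15],key=lambda x:x[0][4])
m1,m2=[pickle.load(open(f"w{i}.pkl","rb")) for i in(1,2)]
print(b1,b2,tri(ray("wrist",[b1[1]],m1),ray("wrist",[b2[1]],m2)))
E
```

```text
centre,r [0.58807035 0.03250195 0.06263154]
flag r 0.06730329930834324 0.08439683125732887 ang all -3.680085671500562 tip -3.6044834401851475 knob px [320.4047619   17.02380952] K [0.51059256 0.10877203] 0.10871951813962723 44.549943198660394
index ang 44.23719336219336 peak 163.2 spread 42.0 46.5
(array([308, 215,  10,  15, 119], dtype=int32), array([312.2, 222.4])) (array([315,   9,  12,  18, 164], dtype=int32), array([320.4,  16.7])) [0.50975139 0.10914065 0.16697792]
```

In the tool's units: -12 cm is -0.15, -10.4 cm is -0.13, -0.36 rad is -0.0573.

step_arm(increments=[[-0.0325,0.0275,-0.0125,-0.0143,0],[-0.065,0.055,-0.0375,-0.0286,0],[-0.0975,0.0825,-0.0625,-0.043,0],[-0.13,0.11,-0.0875,-0.0573,0],[-0.13,0.11,-0.125,-0.0573,0],[-0.13,0.11,-0.15,-0.0573,0],[-0.13,0.11,-0.15,-0.0573,0]])

```text
t: 2.78
eef_pos: [0.5315, 0.1389, 0.2294]
orientation: [-1.176, -2.908, 0.005]
wrist_force: [-0.8, 0.5, 0.0]
grip_width: 0.0001
finger_force: 0.0
```

In the tool's units: -7.2 cm is -0.09, -6 cm is -0.075.

step_arm(increments=[[0,0,-0.025,0,0],[0,0,-0.05,0,0],[0,0,-0.075,0,0],[0,0,-0.09,0,0],[0,0,-0.09,0,0],[0,0,-0.09,0,0]])

```text
t: 3.28
eef_pos: [0.5359, 0.1383, 0.1617]
orientation: [1.181, 2.911, 0.001]
wrist_force: [0.2, 0.8, 1.2]
grip_width: 0.0
finger_force: 0.0
```

```bash
python3 - <<'E'
from h import *
import pickle
m=robot.camera_model("wrist"); im=robot.read_camera("wrist"); cv2.imwrite("pics/w3.png",im)
print(m["xyz"]); s=robot.read_state(); print(s["joints"],s["eef_pos"],s["orientation"])
R=cv2.Rodrigues(s["orientation"])[0]; print(R.round(3))
C=np.array([.588,.0325]); 
for d in (.03,.02,.012):
  for th in (44,34,24,14,4,-3.65):
    a=np.radians(th); p=C+.11*np.array([-np.cos(a),np.sin(a)])+d*np.array([np.sin(a),np.cos(a)]); print(d,th,p.round(4))
E
```

```text
[0.48749902 0.18589816 0.33218158]
[ 2.52335019e-01  2.45265237e-01 -2.30581598e-01  1.09300243e+00
  1.26850807e-04  1.02356318e+00] [0.53658214 0.13839447 0.16226991] [1.18108127e+00 2.90951831e+00 1.98057918e-03]
[[-0.717  0.697  0.002]
 [ 0.697  0.717  0.001]
 [-0.001  0.002 -1.   ]]
0.03 44 [0.5297 0.1305]
0.03 34 [0.5136 0.1189]
0.03 24 [0.4997 0.1046]
0.03 14 [0.4885 0.0882]
0.03 4 [0.4804 0.0701]
0.03 -3.65 [0.4763 0.0554]
0.02 44 [0.5228 0.1233]
0.02 34 [0.508  0.1106]
0.02 24 [0.4956 0.0955]
0.02 14 [0.4861 0.0785]
0.02 4 [0.4797 0.0601]
0.02 -3.65 [0.4769 0.0455]
0.012 44 [0.5172 0.1175]
0.012 34 [0.5035 0.104 ]
0.012 24 [0.4924 0.0882]
0.012 14 [0.4842 0.0708]
0.012 4 [0.4791 0.0521]
0.012 -3.65 [0.4775 0.0375]
```

View pics/w3.png

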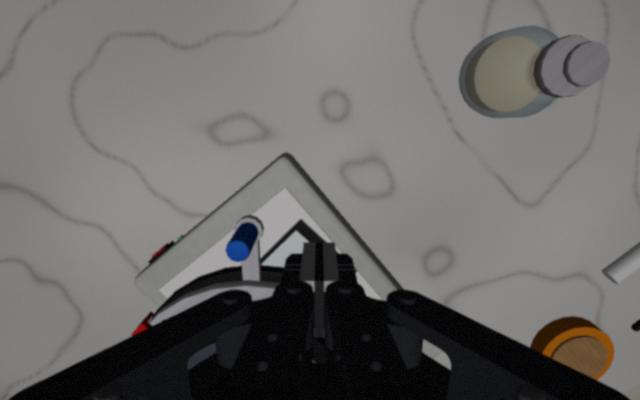

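The fingertips, at (320,255), stand beside the knob at (238,240), and the shut tips are about 8 mm in half-width. I'll start a gentle push of roughly 10 degrees.

In the tool's units: -3.25 cm is -0.0406, -1.5 cm is -0.0188, 0.17 rad is 0.0271.

step_arm(increments=[[-0.0088,-0.01,0,0,0],[-0.0163,-0.0188,0,0,0],[-0.0213,-0.0238,0,0.0032,0],[-0.0263,-0.0281,0,0.008,0],[-0.0313,-0.0325,0,0.0143,0],[-0.035,-0.0363,0,0.0207,0],[-0.0388,-0.0406,0,0.0271,0],[-0.0388,-0.0406,0,0.0271,0]])

```text
t: 4.0
eef_pos: [0.5044, 0.1042, 0.1613]
orientation: [0.931, 3.0, -0.0]
wrist_force: [0.5, 0.4, -1.1]
grip_width: 0.0002
finger_force: 0.0
```

```bash
cat > look.py <<'E'
from h import *
import sys
C=np.array([.588,.0325]); m=robot.camera_model("wrist"); im=robot.read_camera("wrist"); s=robot.read_state()
cv2.imwrite("pics/"+sys.argv[1]+".png",im)
for b in blobs(im,(100,130,40),(130,255,255),100):
    K=onplane("wrist",[b[1]],.167,m)[0,:2]
    r=np.hypot(*(K-C))
    if .08<r<.14: print("wrist",b,K,r,"ang",np.degrees(np.arctan2(K[1]-C[1],C[0]-K[0])))
for n in("top","side"):
  im=robot.read_camera(n); cv2.imwrite(f"pics/{n}_{sys.argv[1]}.png",im)
  for b in blobs(im,(100,100,40),(130,255,255),3):
    K=onplane(n,[b[1]],.176,None)[0,:2]; r=np.hypot(*(K-C))
    if .09<r<.13: print(n,b[0],K,r,"ang",np.degrees(np.arctan2(K[1]-C[1],C[0]-K[0])))
p=s["eef_pos"]; print(p,"wf",s["wrist_force"],"r",np.hypot(*(p[:2]-C)),"ang",np.degrees(np.arctan2(p[1]-C[1],C[0]-p[0])),s["t"])
E
python3 look.py a
```

```text
wrist (array([322, 224,  23,  31, 359], dtype=int32), array([332.8, 238.1])) [0.50733537 0.11108851] 0.11261854805888585 ang 44.25309989820671
side [314 162   4   8  22] [0.51030465 0.09790296] 0.10155843408610406 ang 40.090247373255124
[0.50482717 0.10463893 0.16125797] wf [-0.17815326 -0.73009009 -0.48855625] r 0.11009879758176448 ang 40.93633257915004 4.05
```

View pics/a.png

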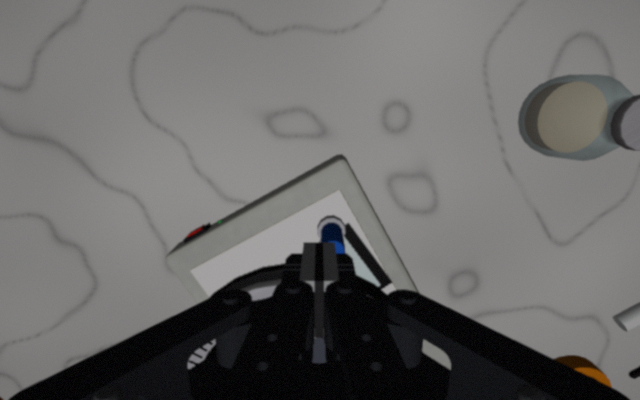

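The knob now shows at (332,238), to the right of and partly behind the fingertip, which is ambiguous. I'll check an enlarged side crop.

```bash
python3 - <<'E'
from h import *
a=cv2.imread("pics/side0.png")[120:240,260:400]; b=cv2.imread("pics/side_a.png")[120:240,260:400]
cv2.imwrite("pics/cropA.png",cv2.resize(np.hstack([a,b]),(790,340),interpolation=cv2.INTER_CUBIC))
print(onplane("wrist",[[331,222]],.151),onplane("wrist",[[335,245]],.1775),onplane("wrist",[[320,244]],.161))
E
```

```text
[[0.50550437 0.11336303 0.151     ]] [[0.50790976 0.11294317 0.1775    ]] [[0.50922797 0.10348431 0.161     ]]
```

View pics/cropA.png

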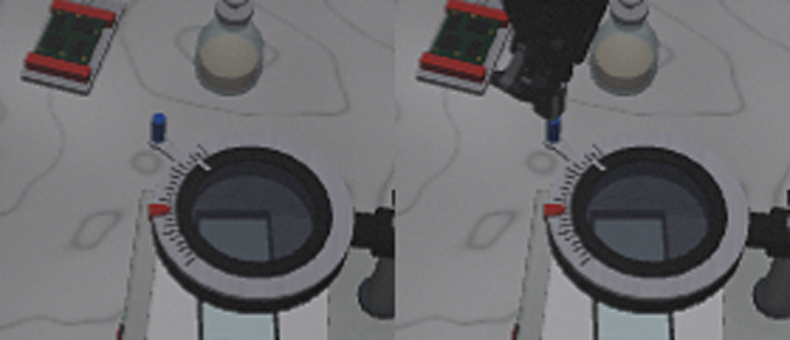

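```bash
python3 - <<'E'
from h import *
def proj(n,P):
    m=robot.camera_model(n);R=np.array(m["rotation"],float);R=cv2.Rodrigues(R)[0] if R.shape!=(3,3) else R
    return cv2.projectPoints(np.array(P,float),cv2.Rodrigues(R.T)[0],-R.T@np.array(m["xyz"]),np.array(m["mtx"]),np.array([m["k1"],0,0,0,0.]))[0].reshape(-1,2).round(1)
P=[[.5048,.1046,.161],[.509,.109,.1775],[.509,.109,.15],[.588,.0325,.162]]
for n in("side","wrist"): print(n,proj(n,P))
print(onplane("side",[[314.3,161.8]],.161), robot.read_state()["eef_pos"],robot.read_state()["wrist_force"])
t=ray("side",[[314.3,161.8]]);w=ray("wrist",[[320,244]]);print(tri(t,w))
E
```

```text
side [[313.5 167.1]
 [315.4 161.4]
 [315.2 168.5]
 [349.4 192.9]]
wrist [[316.9 236.4]
 [329.4 251.1]
 [327.9 230.6]
 [297.2 406. ]]
[[0.50646805 0.1206774  0.161     ]] [0.50524563 0.10509371 0.16101065] [ 0.05772133  0.83254167 -0.52584168]
[0.50511466 0.10753282 0.17667975]
```

Both views put the real fingertip at z ≈ 0.177, about 16 mm above the reported TCP, so it passed just over the knob without moving it. I'll back off, lower the tool and check.

In the tool's units: 3.2 cm is 0.04, 3.1 cm is 0.0388, -0.17 rad is -0.0271.

step_arm(increments=[[0.0063,0.0063,0.0075,0,0],[0.0188,0.02,0.0075,-0.0127,0],[0.0388,0.04,0.0075,-0.0271,0],[0.0388,0.04,0,-0.0271,0],[0.0388,0.04,-0.01,-0.0271,0],[0.0388,0.04,-0.0188,-0.0271,0],[0.0388,0.04,-0.0188,-0.0271,0],[0.0388,0.04,-0.0188,-0.0271,0]])

```text
t: 4.82
eef_pos: [0.535, 0.1368, 0.1445]
orientation: [-1.182, -2.909, 0.002]
wrist_force: [0.1, 0.3, -0.0]
grip_width: -0.0
finger_force: 0.0
```

```bash
python3 look.py b; python3 - <<'E'
from h import *
b=cv2.imread("pics/side_b.png")[100:200,250:370]; a=cv2.imread("pics/b.png")[180:280,220:400]
cv2.imwrite("pics/cropB.png",np.hstack([cv2.resize(b,(360,300),interpolation=2),cv2.resize(a,(432,300)[:2] if 0 else (430,239),interpolation=2)[:, :].copy() if 0 else cv2.resize(a,(430,300),interpolation=2)]))
E
```

```text
wrist (array([220, 234,  34,  44, 738], dtype=int32), array([234.8, 258. ])) [0.50946767 0.10826325] 0.109121020064263 ang 43.971843514342154
side [314 160   5  10  33] [0.51022923 0.10263585] 0.10472501758329779 ang 42.045020780835316
[0.53546883 0.13690795 0.14512354] wf [-0.00578392 -0.95668955  0.42660099] r 0.116878326250134 ang 63.29148515620792 4.8667
```

View pics/cropB.png

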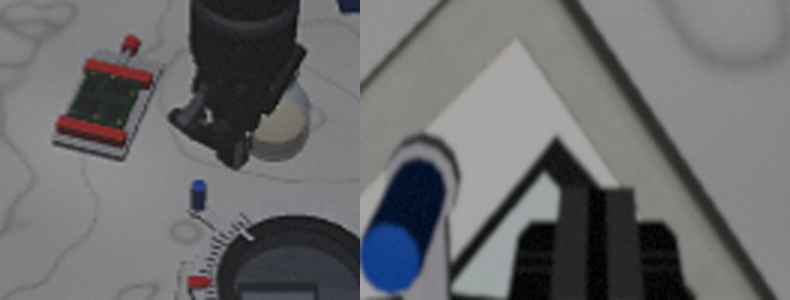

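```bash
python3 - <<'E'
from h import *
print(tri(ray("side",[[328.3,156]]),ray("wrist",[[318.4,242.7]])), robot.camera_model("wrist")["xyz"])
E
```

```text
[0.53731256 0.13945271 0.15991178] [0.48782735 0.18476229 0.31623088]
```

The fingertip now stands at z ≈ 0.160, between the lever bar and the top of the knob. Pushing again, 3 mm lower.

In the tool's units: -3.2 cm is -0.04, -3.1 cm is -0.0388, 0.17 rad is 0.0271.

step_arm(increments=[[-0.0088,-0.0094,-0.0038,0,0],[-0.0163,-0.0181,-0.0038,0,0],[-0.0213,-0.0231,-0.0038,0.0032,0],[-0.0263,-0.0275,-0.0038,0.008,0],[-0.0313,-0.0319,-0.0038,0.0143,0],[-0.035,-0.0356,-0.0038,0.0207,0],[-0.0388,-0.04,-0.0038,0.0271,0],[-0.0388,-0.04,-0.0038,0.0271,0]])

```text
t: 5.63
eef_pos: [0.5042, 0.1044, 0.1426]
orientation: [0.931, 3.0, 0.0]
wrist_force: [0.4, 0.8, 0.1]
grip_width: -0.0001
finger_force: 0.0
```

```bash
python3 look.py c
```

```text
wrist (array([277, 234,  26,  41, 353], dtype=int32), array([286. , 252.3])) [0.49425644 0.09361537] 0.11190595631661855 ang 33.102022405999996
side [309 165   4  10  34] [0.49773818 0.08634164] 0.10510051173971711 ang 30.8162938254466
[0.5044125  0.10451588 0.1425767 ] wf [-0.06383049 -0.35260841  0.12985463] r 0.11033203184776151 ang 40.7469657533461 5.6833
```

In the tool's units: -3.6 cm is -0.045, -3.05 cm is -0.0381, 0.37 rad is 0.0589.

step_arm(increments=[[-0.0063,-0.0063,0,0.0095,0],[-0.0106,-0.0125,0,0.0175,0],[-0.0144,-0.0188,0,0.0255,0],[-0.0181,-0.025,0,0.0334,0],[-0.0213,-0.0313,0,0.0414,0],[-0.0244,-0.0381,0,0.0493,0],[-0.0269,-0.045,0,0.0589,0],[-0.0269,-0.045,0,0.0589,0]])

```text
t: 6.45
eef_pos: [0.4836, 0.069, 0.1426]
orientation: [0.363, 3.12, 0.0]
wrist_force: [-0.6, 0.1, -0.3]
grip_width: -0.0002
finger_force: 0.0
```

```bash
python3 look.py d
```

```text
wrist (array([277, 234,  26,  42, 397], dtype=int32), array([286.7, 251.2])) [0.47775083 0.05546202] 0.1126149822238558 ang 11.76502422347704
side [301 178   5   9  28] [0.48178624 0.04988013] 0.10762634897780633 ang 9.293152058781805
[0.48363623 0.06907977 0.14252308] wf [-0.74032993  0.31364381  0.13599208] r 0.11058876773442884 ang 19.315694577462448 6.5
```

In the tool's units: -2 cm is -0.025, -1.55 cm is -0.0194, 0.19 rad is 0.0302.

step_arm(increments=[[-0.0025,-0.0075,0,0.008,0],[-0.0038,-0.0138,0,0.0159,0],[-0.005,-0.0194,0,0.0239,0],[-0.0063,-0.025,0,0.0302,0],[-0.0063,-0.025,0,0.0302,0]])

```text
t: 7.02
eef_pos: [0.4786, 0.0494, 0.1424]
orientation: [-0.066, -3.141, -0.001]
wrist_force: [0.4, 0.7, -0.8]
grip_width: 0.0001
finger_force: 0.2
```

```bash
python3 look.py e; python3 - <<'E'
from h import *
a=cv2.imread("pics/side_e.png")[130:250,270:400];b=cv2.imread("pics/e.png")[200:400,180:460]
cv2.imwrite("pics/cropE.png",np.hstack([cv2.resize(a,(390,360),interpolation=2),cv2.resize(b,(400,360),interpolation=2)]))
E
```

```text
wrist (array([277, 234,  25,  43, 416], dtype=int32), array([286.9, 251.3])) [0.47535501 0.03498489] 0.11267239810027846 ang 1.263712605897279
side [300 186   4   8  29] [0.47887327 0.02936327] 0.10917180563868825 ang -1.6464500067647005
[0.47859609 0.04938347 0.14234803] wf [-0.30938618  1.10696846  0.10328599] r 0.11069899136831365 ang 8.77281397432578 7.0667
```

View pics/cropE.png

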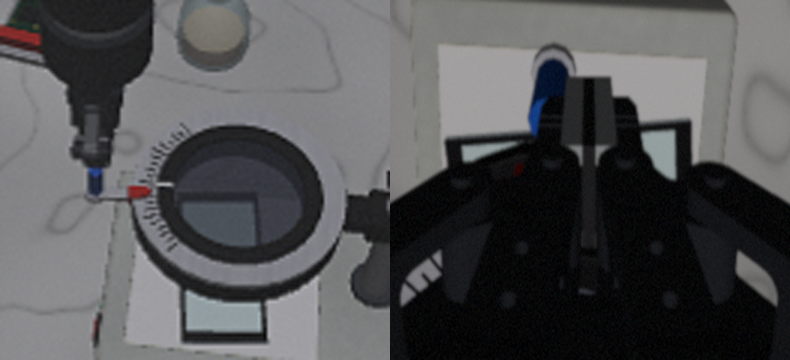

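In this crop the index line sits about 5 degrees short of the flag, which agrees with the numbers. Final gentle push of about 8.5 mm, then I'll retreat and measure.

In the tool's units: -0.85 cm is -0.0106, -0.75 cm is -0.0094, 0.075 rad is 0.0119.

step_arm(increments=[[0,-0.0038,0,0.0032,0],[-0.0006,-0.0069,0,0.0064,0],[-0.0013,-0.0094,0,0.0095,0],[-0.0013,-0.0106,0,0.0119,0],[-0.0013,-0.0106,0,0.0119,0],[-0.0013,-0.0106,0,0.0119,0]])

```text
t: 7.67
eef_pos: [0.4776, 0.041, 0.1423]
orientation: [0.051, -3.141, -0.0]
wrist_force: [-0.2, 1.5, 0.1]
grip_width: -0.0
finger_force: 0.9
```

```bash
python3 look.py f
```

```text
wrist (array([278, 234,  26,  42, 431], dtype=int32), array([287.6, 250.9])) [0.47528208 0.02664057] 0.11287011486790591 ang -2.975734658952664
side [299 189   5   9  32] [0.47894472 0.02095332] 0.10966485412205847 ang -6.04391233179176
[0.47769879 0.04097658 0.14237436] wf [ 0.56327667  1.94197432 -0.44288471] r 0.1106264394327648 ang 4.3945082364938335 7.7167
```

In the tool's units: 14 cm is 0.175, 11 cm is 0.1375.

step_arm(increments=[[0,0.01,0,0,0],[0,0.025,0,0,0],[0,0.0375,0,0,0],[0,0.0375,0.025,0,0],[0,0.0375,0.0625,0,0],[0,0.0375,0.1,0,0],[0,0.0375,0.1375,0,0],[0,0.0375,0.175,0,0]])

```text
t: 8.48
eef_pos: [0.4773, 0.0718, 0.2839]
orientation: [-0.054, 3.141, -0.0]
wrist_force: [1.7, -0.2, 0.2]
grip_width: -0.0002
finger_force: 0.0
```

In the tool's units: 17 cm is 0.2125, 14 cm is 0.175.

step_arm(increments=[[0.025,-0.0063,0.0375,0,0],[0.0625,-0.0125,0.075,0,0],[0.1,-0.025,0.0875,0,0],[0.1375,-0.0375,0.0875,0,0],[0.175,-0.05,0.0875,0,0],[0.2125,-0.05,0.0875,0,0],[0.2125,-0.05,0.0875,0,0],[0.2125,-0.05,0.0875,0,0]])

```text
t: 9.15
eef_pos: [0.6485, 0.0318, 0.3501]
orientation: [0.053, -3.138, 0.0]
wrist_force: [-0.4, -0.1, -0.2]
grip_width: -0.0001
finger_force: 0.0
```

```bash
python3 - <<'E'
from meas import *
m=robot.camera_model("wrist"); im=robot.read_camera("wrist"); cv2.imwrite("pics/w4.png",im)
R=np.array(m["rotation"],float); R=cv2.Rodrigues(R)[0] if R.shape!=(3,3) else R
c=cv2.projectPoints(np.array([[.588,.0325,.163]]),cv2.Rodrigues(R.T)[0],-R.T@np.array(m["xyz"]),np.array(m["mtx"]),np.array([m["k1"],0,0,0,0.]))[0].ravel()
print(c,robot.read_state()["t"]); meas(im,m,c0=tuple(c))
E
```

```text
[321.89941839 109.64893604] 9.2Traceback (most recent call last):
  File "<stdin>", line 5, in <module>
  File "meas.py", line 10, in meas
    k=max(cs,key=cv2.contourArea).reshape(-1,2)
      ~~~^^^^^^^^^^^^^^^^^^^^^^^^
ValueError: max() iterable argument is empty
```

View pics/w4.png

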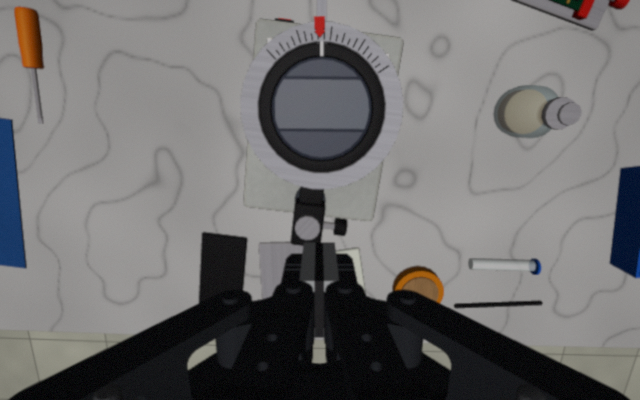

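The index line at (321,45) points almost straight at the flag tip at (320,35). The knob is outside the frame, so I'll take the numbers without it.

```bash
sed -i 's/k=max(cs,key=cv2.contourArea).reshape(-1,2)/k=max(cs,key=cv2.contourArea).reshape(-1,2) if cs else np.zeros((1,2))/' meas.py; python3 - <<'E'
from meas import *
meas(cv2.imread("pics/w4.png"),robot.camera_model("wrist"),c0=(321.9,109.6))
E
```

```text
centre,r [0.58741057 0.03182418 0.06275272]
flag r 0.06746120946966348 0.0846405778261496 ang all -3.3023450303037025 tip -3.2987020619133505 knob px [0. 0.] K [ 0.49919952 -0.26372309] 0.3084305138989069 -73.38138189673397
index ang -1.847563167625308 peak 164.1 spread -4.0 0.25
```

The index is 1.45° short of the flag, against a tolerance of 2.5°. I'll go back along the same path and nudge it 2.5 mm further at the knob to centre it.

In the tool's units: -17 cm is -0.2125, -15 cm is -0.1875.

step_arm(increments=[[-0.0375,0.0125,0,0,0],[-0.075,0.025,0,0,0],[-0.1125,0.0375,-0.0125,0,0],[-0.15,0.05,-0.0375,0,0],[-0.1875,0.05,-0.0625,0,0],[-0.2125,0.05,-0.0875,0,0],[-0.2125,0.05,-0.1125,0,0],[-0.2125,0.05,-0.1125,0,0]])

```text
t: 9.87
eef_pos: [0.4734, 0.0711, 0.2603]
orientation: [0.054, -3.138, 0.001]
wrist_force: [0.8, -0.7, -0.2]
grip_width: 0.0003
finger_force: 0.0
```

In the tool's units: -12 cm is -0.15, -11 cm is -0.1375.

step_arm(increments=[[0,0,-0.0375,0,0],[0,0,-0.075,0,0],[0,0,-0.1125,0,0],[0,0,-0.1375,0,0],[0,0,-0.15,0,0],[0,0,-0.15,0,0],[0,-0.0125,-0.15,0,0],[0,-0.025,-0.15,0,0]])

```text
t: 10.53
eef_pos: [0.4791, 0.0506, 0.1443]
orientation: [-0.054, 3.138, -0.0]
wrist_force: [0.6, 0.2, 0.7]
grip_width: 0.0001
finger_force: 0.0
```

In the tool's units: -1.25 cm is -0.0156, -1.15 cm is -0.0144.

step_arm(increments=[[0,-0.0063,0,0,0],[0,-0.01,0,0,0],[0,-0.0125,0,0,0],[0,-0.0144,0,0,0],[0,-0.0156,0,0,0],[0,-0.0156,0,0,0],[0,-0.0156,0,0,0]])

```text
t: 11.12
eef_pos: [0.4777, 0.0384, 0.1425]
orientation: [-0.052, 3.141, -0.0]
wrist_force: [0.3, 0.7, 0.9]
grip_width: 0.0001
finger_force: 0.6
```

In the tool's units: 14 cm is 0.175, 11 cm is 0.1375.

step_arm(increments=[[0,0.01,0,0,0],[0,0.025,0,0,0],[0,0.0375,0,0,0],[0,0.0375,0.025,0,0],[0,0.0375,0.0625,0,0],[0,0.0375,0.1,0,0],[0,0.0375,0.1375,0,0],[0,0.0375,0.175,0,0]])

```text
t: 11.78
eef_pos: [0.4771, 0.0694, 0.2836]
orientation: [0.054, -3.14, 0.0]
wrist_force: [1.2, 0.3, -0.2]
grip_width: -0.0
finger_force: 0.0
```

In the tool's units: 17 cm is 0.2125, 14 cm is 0.175.

step_arm(increments=[[0.025,-0.0063,0.0375,0,0],[0.0625,-0.0125,0.075,0,0],[0.1,-0.025,0.0875,0,0],[0.1375,-0.0375,0.0875,0,0],[0.175,-0.05,0.0875,0,0],[0.2125,-0.05,0.0875,0,0],[0.2125,-0.05,0.0875,0,0],[0.2125,-0.05,0.0875,0,0]])

```text
t: 12.45
eef_pos: [0.6485, 0.0294, 0.3499]
orientation: [0.053, -3.138, 0.0]
wrist_force: [-0.7, 0.3, -0.2]
grip_width: 0.0002
finger_force: 0.0
```

```bash
python3 - <<'E'
from meas import *
m=robot.camera_model("wrist"); im=robot.read_camera("wrist"); cv2.imwrite("pics/w5.png",im)
meas(im,m,c0=(321.9,109.6)); print(robot.read_state()["t"])
a=robot.read_camera("top")
for lo,hi in (((0,120,60),(20,255,255)),):
    for nm,i in (("before",cv2.imread("pics/top0.png")),("now",a)): print(nm,[tuple(x[1]) for x in blobs(i,lo,hi,12)])
E
```

```text
centre,r [0.58809723 0.03173799 0.06254768]
flag r 0.06750228919703889 0.083986629667597 ang all -3.3112528985922896 tip -3.1170658032865504 knob px [0. 0.] K [ 0.49999206 -0.26513837] 0.30967416753220606 -73.47048214872962
index ang -3.0690400843881864 peak 161.6 spread -5.25 -1.0
12.5
before [(np.float64(249.6), np.float64(74.0)), (np.float64(457.0), np.float64(206.6)), (np.float64(309.1), np.float64(201.9)), (np.float64(181.9), np.float64(235.0)), (np.float64(166.8), np.float64(230.4)), (np.float64(209.2), np.float64(242.8))]
now [(np.float64(457.0), np.float64(206.6)), (np.float64(182.0), np.float64(235.0)), (np.float64(166.8), np.float64(230.4)), (np.float64(209.0), np.float64(242.9))]
```

The index is now within about 0.2° of the flag, the bystanders haven't moved, and the arm is clear.

```bash
python3 -c "
from workcell import robot
print(robot.finish_job())"
```

```text
the job is handed in; nothing more can be done
None
```

The job is handed in: the index line points at the red flag's tip to within about 0.2° by the last wrist-camera measurement. The flag and bystanders look unmoved in the pictures (the cover glass was not measured), and the arm is clear of everything.

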